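Check the lacquer of a chandelier canopy with a pen gauge

ROBOT

A 7-joint arm with a two-finger parallel gripper is mounted at the origin on the work surface. World frame = base frame: x ahead of the robot, y to its left, z up, the work surface at z = 0. Lengths are in m, angles in rad, forces in N, time in s.
With the tool pointing down it reaches from about 0.35 to 0.9 m from the base axis. Payload 8.1 kg.
Tool frame: the origin (TCP) lies on the centre line of the jaws, within the pads' length; the fingertips stand 11 mm ahead of it and the grasp point (between the pads) lies 8 mm behind it (arm.nose_length is the distance from the TCP to the fingertips, in m); z points along the fingers, y is the line along which they close (so a half turn about z gives the same grasp; the last joint's range is limited). The gripper opens to 92 mm and grips with 3 to 60 N. Pads are 19 mm wide; open, the fingers measure 130 mm over their backs; the gripper's body (75 mm by 190 mm) begins 47 mm behind the grasp point.
Start: joints at [1.138, 0.434, 0.025, 1.573, -0.012, 1.134, -0.075], TCP at [0.202, -0.591, 0.238] pointing down, gripper open.
Joint ranges: [-2.62, 2.62], [-0.44, 2.09], [-1.27, 1.32], [0.08, 2.57], [-1.32, 4.46], [0.12, 2], [-2.74, 2.74]. Speed limits (rad/s): [2.22, 2.22, 3.01, 3.01, 3.14, 3.14, 3.14].

INTERFACE

Orientations are given as a rotation vector (axis times angle).
In Python, from cell import arm gives the robot as it stands.
- The arm moves only by the tool jog_arm, never from a script. Its argument "moves" is a list of rows, each a list of 4 numbers: the shift along the tool's x, y, z in m, then the turn about the tool's z in rad. In form: [[tx, ty, tz, spin], ...]. A call has 1 to 20 rows; each row is the pose to reach, as a shift and turn from the pose commanded when the call began, along the tool's axes at that moment; what a row does not reach only later rows make up. A row lasts 1/8 s, in which the tool goes at most 62.5 mm and 10.7 degrees, less where a joint would pass 70% of its speed; a pose out of reach is approached as far as the arm can. A call with a gripper value outside its range is refused whole. "hand" is the finger opening in m, from 0 to 0.0918, set as the call begins (left out, the last holds). The fingers move at their own pace and stop on an object; "newtons" is the grip in N (left out, the last holds). Time passes only in rows, so rows that repeat a pose let the fingers close. It gives the time, the measured TCP pose, the force, the opening and the grip force at its end, in the units of the state.
- arm.observe(): the state, without advancing time (a new reading comes with each control period).
- arm.get_image(name): name is "scene" or "top"; returns a dict with "color" (400x640x3 uint8, red, green, blue), "z_map" (400x640 float32, m along the optical axis (not along the pixel's ray), 0 where there is no reading), "fx", "fy", "cx", "cy" (pixels), "rvec" (rotation vector, rad) and "tvec" (3), from world to camera coordinates, as OpenCV has them. Camera axes: x right, y down, z forward; pixel columns grow to the right and rows downward; lengths in m; the calibration is good to about 2 mm. A picture is of the moment at which its call begins.
- arm.sign_off(): hands the job in; it is judged then, once.
The state is a dict: "clock": time; "joints": joint angles; "dq": joint speeds; "joint_efforts": joint torques, N m; "position": TCP position; "ee_rot": TCP orientation; "force": force on the tool from outside, world axes, zero at the start; "ft_torque": the same for the moment, N m; "width": opening from 0.0 (shut) to 1.0 (fully open); "gripper_force": force on a finger pad.
Only numpy, scipy, OpenCV 4.12 (cv2) and the standard library are available. Lean on these libraries where they do the work, as an engineer would, in place of code of your own. Each camera call takes 0.05 s, during which the arm holds its last target. There are 200 camera calls.

TASK

Check the lacquer thickness of the white chandelier canopy: take the pen gauge out of its bench stand, and first check its zero by pressing the sprung probe squarely on the middle of the bare steel zero plate, pushed in about half way, for a second. Then set the probe inside the pencilled ring on the canopy's sloping side, square to that sloping surface and gently pushed in about half way, and finish while still holding the gauge there. Do not push the canopy along the bench, and leave the glass parts and the screwdriver where they are.

Things in the scene. Friction and masses are not known exactly. Their poses are not given: they have to be found in the camera images.
- gauge: Loose grey pen gauge, 110 g, upright in the stand, probe down. Body 30 (x) by 24 (y) mm, display on its -x face. Origin: tip of the unpressed probe; z runs up the body. Black conical nose z = 11 to 27 mm (radius 8.5 to 11), full body from z = 27 mm (shoulder) to the flat top at 160 mm. Grip across the flat y faces (24 mm) at about z = 128 mm.
- probe (a joint): Travel of the gauge's sprung steel probe (10 mm diameter rod with a flat end), m: 0 = free, sticking 11 mm out of the nose, 0.008 = pushed in to its stop. The spring gives 1 N at 0 and 0.5 N more for each mm (3 N at half way, 5 N at the stop).
- probe_tip (a point): Centre of the probe's flat end face; it moves up the gauge as the probe is pushed in. Its z axis is the gauge's z axis.
- stand: Black bench stand, fixed. Base 95 (x) by 80 (y) by 12 mm; column 44 by 38 mm, 68 mm high, with an upright well of 32 by 26 mm down to a ledge at 42 mm that carries the gauge's shoulder (gauge origin 15 mm above the bench; lift it straight up 60 mm or more to clear). Origin: centre of its underside; x and y as the standing gauge's.
- zero_plate: Bare steel zero plate lying loose on the bench, 60 (x) by 45 (y) by 6 mm thick, 130 g. Origin: centre of its underside.
- zero_spot (a point): Middle of the zero plate's upper face, z up.
- canopy: White lacquered steel ceiling canopy, loose, about 0.5 kg: shallow cone 144 mm across, upright rim 10 mm high, flank sloping 25 degrees from level up to 32 mm diameter at 36 mm height; on it a brass ferrule (24 mm wide, to 48 mm) and a threaded tube (10 mm wide, to 62 mm). Origin: centre of its underside, z up; the pencilled ring is on its -x flank.
- spot (a point): Centre of the thin dark pencilled ring (26 mm diameter) on the canopy's sloping flank, 46 mm out from the canopy's axis and 22 mm above its underside. Its z axis points straight out of the sloping surface (25 degrees from vertical, leaning away from the canopy's axis).
- candle_cup: Bystander: flared red glass candle cup, 88 mm across, 36 mm high, loose. Origin: centre of its underside.
- baluster: Bystander: turned clear glass stem piece standing upright, 60 mm across, 92 mm high, loose. Origin: centre of its underside.
- glass_arm: Bystander: wavy clear glass chandelier arm lying on the bench, about 220 mm long, 18 mm thick, with a brass end. Origin: at its middle, on the bench.
- screwdriver: Bystander: black-handled screwdriver lying on the bench along its x axis, about 190 mm long, handle to -x. Origin: on its axis line, at bench level.
Mind the look-alikes: they are no part of the job. Of the things shaped like the canopy, the white one is meant.

How it is judged:
On the way:
1. zero check: the probe is pressed squarely on the middle of the zero plate, pushed in 2 to 7 mm, for half a second (distance between probe_tip and zero_spot below 0.012 m and angle between the z axis of probe_tip and the z axis of zero_spot, either way round below 0.14 rad and value of joint probe between 0.002 and 0.007 m and contact force between gauge and zero_plate above 0.5 N and contact force between gauge and the fingers above 1 N), for 0.5 s.
At the end, for the whole second after the job is handed in: Gripper holds the gauge still: probe end within 7 mm of the ring's centre, gauge within 8 degrees of square to the slope, probe in 2 to 7 mm, under 8 N; canopy flat on the bench, moved under 15 mm, touched by the gauge only (distance between probe_tip and spot below 0.007 m and angle between the z axis of probe_tip and the z axis of spot, either way round below 0.14 rad and value of joint probe between 0.002 and 0.007 m and contact force between gauge and canopy between 0.5 and 8 N and contact force between gauge and the fingers above 1 N and contact force between canopy and the arm below 0.2 N and contact force between canopy and the fingers below 0.2 N and angle between canopy's own z axis and vertical below 0.03 rad and distance of canopy from where it was at the start of the episode below 0.015 m and linear speed of gauge below 0.02 m/s); the arm keeps its last pose, push and grip.
It fails at once if the gauge is jabbed hard into the canopy or the zero plate (over 20 N) (contact force between gauge and canopy above 20 N or contact force between gauge and zero_plate above 20 N).
It fails at once if the canopy is pushed along the bench by more than 15 mm (distance of canopy from where it was at the start of the episode above 0.015 m).
It fails at once if a glass part or the screwdriver is moved by more than 20 mm (distance of any of candle_cup, baluster, glass_arm, screwdriver from where it was at the start of the episode above 0.02 m).
It also fails if it takes over 51 s, if anything falls off the work surface, if the arm or the gripper's body presses on something with over 40 N, if the wrist force passes 120 N, or if a joint passes its speed limit or range.

## Working session

There is one attempt and no reset: what is moved stays moved. The work goes in short steps, Python scripts to look and compute and a tool call to move; the robot and the scene stay as the last step left them, time stands still between calls to the robot, and variables do not carry over. Pictures are saved under pics/ and viewed, at most 10 in all, crops included, and the job is handed in when it is done.

Besides the shell and the picture viewer there is one more tool, called after ">>>" as name(argument=value, ...), one argument or row to a line, values as JSON. jog_arm: Moves the arm, as the interface text tells. Its arguments: {"type":"object","properties":{"moves":{"type":"array"},"hand":{"type":"number"},"newtons":{"type":"number"}},"required":["moves"]}

```bash
ls; mkdir -p pics; cat > h.py <<'E'
import numpy as np, cv2
from cell import arm
from scipy.spatial.transform import Rotation as R
def cloud(im):
    z=im["z_map"]; v,u=np.mgrid[:z.shape[0],:z.shape[1]]
    c=np.stack([(u-im["cx"])/im["fx"]*z,(v-im["cy"])/im["fy"]*z,z],-1)
    Rm=R.from_rotvec(np.ravel(im["rvec"])).as_matrix()
    P=(c-np.ravel(im["tvec"]))@Rm
    P[z==0]=np.nan
    return P
def snap(n,f):
    im=arm.get_image(n); cv2.imwrite(f,im["color"][...,::-1]); np.savez(f[:-4]+".npz",**im); return im
E
python3 - <<'E'
from h import *
for n in("top","scene"):
    im=snap(n,f"pics/{n}0.png"); print(n,im["fx"],im["cx"],im["cy"],im["rvec"],im["tvec"])
print(arm.observe())
E
```

```text
pics
top 368.50693243723435 316.56471990932977 199.99862320477763 [ 2.14480515 -2.12445412  0.19548534] [0.05963779 0.52156527 1.0494415 ]
scene 474.35429755837714 315.44336961040545 199.42562483097956 [ 1.94197477  1.62560513 -0.6311164 ] [-0.1393701  -0.33414193  1.74745995]
{'clock': 0.1, 'joints': array([ 1.13843101,  0.4351264 ,  0.02500229,  1.5740179 , -0.01158248,
        1.13400789, -0.07510059]), 'dq': array([ 0.00040048, -0.00237985,  0.00203218, -0.00386474, -0.00188402,
        0.00223917, -0.00067001]), 'joint_efforts': array([ 2.68234042e-03, -6.69134331e+01,  9.88088809e-01, -3.15151119e+01,
       -6.05060044e-02,  3.73465929e-02,  1.34467869e-04]), 'position': array([ 0.20217118, -0.59092091,  0.23703593]), 'ee_rot': array([-3.09766483e+00, -5.15289366e-01,  6.04049994e-04]), 'force': array([ 0.38841448, -0.72021712,  0.53118699]), 'ft_torque': array([-0.0364355 ,  0.03926943,  0.0289445 ]), 'gripper_force': 0.0, 'width': 0.9999009506046694}
```

View pics/top0.png

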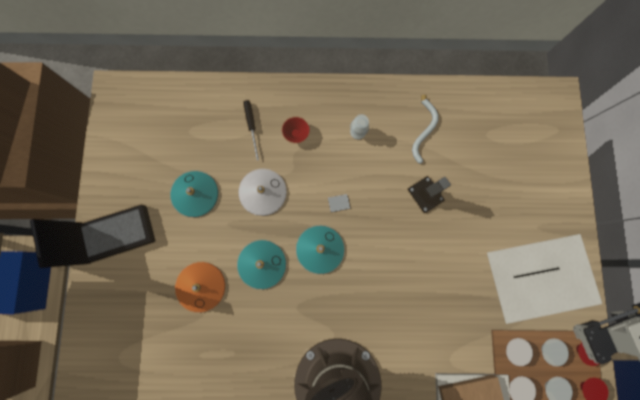

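View pics/scene0.png

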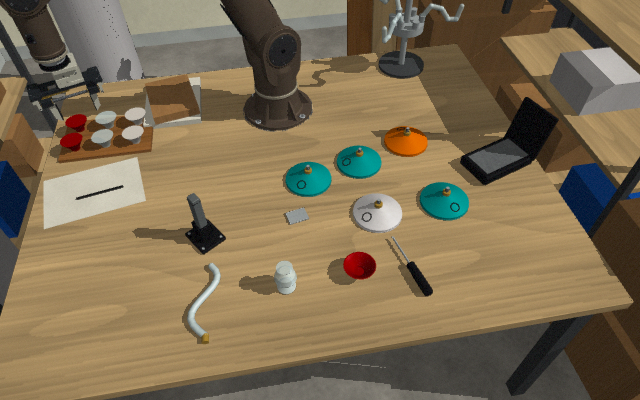

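The top view shows the white canopy at about (262,191) with its ring at (275,183). The zero plate is at (340,203), the stand at (427,195) and the gauge top at (440,186). The scene view agrees: canopy (377,212), ring (367,217), plate (296,216), stand (205,236). The jog can't tilt the tool, so I'll have to pivot the gauge about 25° in the jaws against the fixed stand column.

```bash
cat > m.py <<'E'
from h import *
out=[]
for n,boxes in (("top",dict(can=(225,155,300,225),plate=(322,188,358,218),stand=(395,165,460,225))),("scene",dict(can=(340,180,415,245),plate=(275,200,318,230),stand=(175,185,235,260)))):
    im=dict(np.load(f"pics/{n}0.npz")); P=cloud(im); C=im["color"].astype(int)
    hsv=cv2.cvtColor(im["color"],cv2.COLOR_RGB2HSV)
    for k,(a,b,c,d) in boxes.items():
        p=P[b:d,a:c].reshape(-1,3); h=hsv[b:d,a:c].reshape(-1,3).astype(int)
        if k=="can":
            m=(p[:,2]>0.006)&(h[:,1]<60)
            # rim: cone fit
            q=p[m]; 
            from scipy.optimize import least_squares
            f=lambda x:(lambda r,z:np.where((r<68)&(r>20),z-(36-(r-16)*np.tan(np.radians(25))),0))(np.hypot(*(q[:,:2]-x[:2]).T)*1e3,(q[:,2]-x[2])*1e3)
            s=least_squares(f,[*np.median(q[:,:2],axis=0),0],x_scale=.01,diff_step=1e-3,loss="soft_l1"); print(n,"can",s.x,s.cost/len(q))
            dk=np.zeros(len(p),bool); r=np.hypot(*(p[:,:2]-s.x[:2]).T)
            dk=(h[:,2]<np.median(h[m,2])-45)&(r<.064)&(r>.028)&(h[:,1]<90)
            print(" ring n",dk.sum(),np.nanmean(p[dk],axis=0),np.c_[p[dk]*1e3,h[dk]].round()[:40].tolist())
        elif k=="plate":
            m=(h[:,1]<60); 
            M=np.uint8(m.reshape(d-b,c-a)); q=p[m]; print(n,"plate",m.sum(),np.nanmedian(q,axis=0),cv2.minAreaRect(np.float32(q[:,:2][np.isfinite(q[:,0])])))
        else:
            for lo,hi in((.06,.076),(.165,.185),(.007,.017),(.1,.18)):
                q=p[(p[:,2]>lo)&(p[:,2]<hi)&(h[:,1]<130)]
                print(n,"stand",lo,hi,len(q),q.mean(0) if len(q) else 0,cv2.minAreaRect(np.float32(q[:,:2])) if len(q)>3 else "")
    S=cv2.resize(im["color"][b-0:d,a:c],None,fx=6,fy=6,interpolation=cv2.INTER_CUBIC)
    A,B,Cc,D=boxes["can"]; T=cv2.resize(im["color"][B:D,A:Cc],None,fx=5,fy=5,interpolation=cv2.INTER_CUBIC)
    H=max(S.shape[0],T.shape[0]); pad=lambda X:cv2.copyMakeBorder(X,0,H-X.shape[0],0,0,0)
    out.append(cv2.resize(np.hstack([pad(T),pad(S)]),(780,300)))
cv2.imwrite("pics/crop0.png",np.vstack(out)[...,::-1])
E
python3 m.py
```

```text
top can [5.54924344e-01 2.32438670e-01 5.12830614e-04] 0.8441417301826742
 ring n 11 [0.57319565 0.18972879 0.02262319] [[582.0, 204.0, 26.0, 19.0, 18.0, 113.0], [575.0, 203.0, 27.0, 19.0, 18.0, 114.0], [577.0, 183.0, 20.0, 17.0, 16.0, 112.0], [578.0, 180.0, 17.0, 15.0, 18.0, 112.0], [571.0, 203.0, 31.0, 17.0, 16.0, 112.0], [574.0, 183.0, 21.0, 19.0, 19.0, 110.0], [575.0, 180.0, 14.0, 21.0, 16.0, 111.0], [569.0, 200.0, 29.0, 15.0, 18.0, 114.0], [570.0, 182.0, 24.0, 19.0, 19.0, 108.0], [567.0, 186.0, 22.0, 17.0, 16.0, 111.0], [568.0, 183.0, 17.0, 19.0, 18.0, 114.0]]
top plate 326 [ 0.52002585 -0.0020686   0.00588627] ((0.5215173363685608, -0.0036359652876853943), (0.05001803860068321, 0.06423912197351456), 10.616332054138184)
top stand 0.06 0.076 108 [ 0.54660108 -0.26612296  0.06743234] ((0.5508530139923096, -0.271838903427124), (0.04460710659623146, 0.038332223892211914), 34.46904754638672)
top stand 0.165 0.185 114 [ 0.54967014 -0.27072632  0.17381748] ((0.5504237413406372, -0.2721872627735138), (0.029878906905651093, 0.024871403351426125), 33.72515869140625)
top stand 0.007 0.017 
[... 2196 characters left out ...]
816)
scene stand 0.06 0.076 115 [ 0.55914676 -0.27115637  0.06849276] ((0.5504064559936523, -0.27309122681617737), (0.049512993544340134, 0.03843025118112564), 32.996665954589844)
scene stand 0.165 0.185 107 [ 0.55162584 -0.27191854  0.17370407] ((0.5499857664108276, -0.27219706773757935), (0.03382973372936249, 0.025480547919869423), 32.85082244873047)
scene stand 0.007 0.017 435 [ 0.56333003 -0.26967835  0.01214765] ((0.49792706966400146, -0.26898884773254395), (0.12806487083435059, 0.25289207696914673), 81.39864349365234)
scene stand 0.1 0.18 297 [ 0.55637661 -0.27082696  0.14791729] ((0.5500857830047607, -0.2723519206047058), (0.03382973372936249, 0.025849252939224243), 32.85082244873047)
```

View pics/crop0.png

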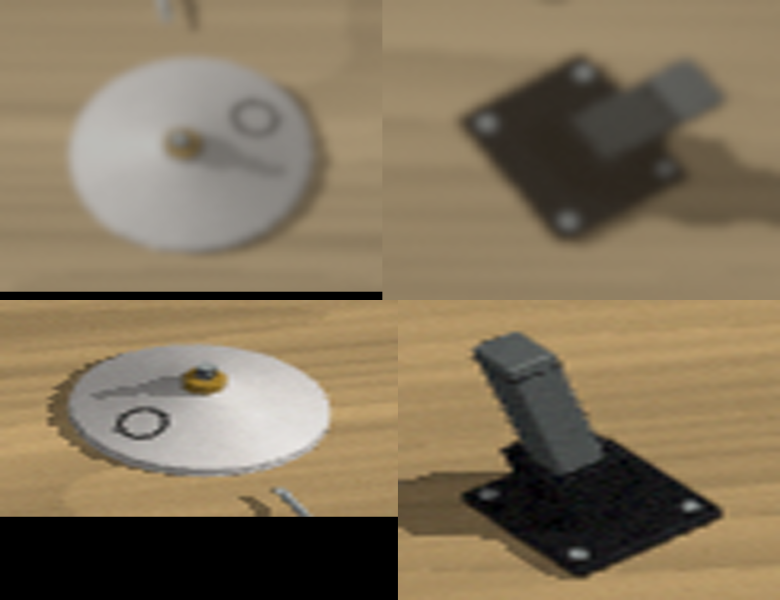

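Crops: the ring centre is at about (275.0,183.3) in top and (366.8,216.9) in scene, with the ferrule at the canopy centre. I'll triangulate these.

```bash
cat > m2.py <<'E'
from h import *
def ray(im,u,v):
    Rm=R.from_rotvec(np.ravel(im["rvec"])).as_matrix(); d=Rm.T@[(u-im["cx"])/im["fx"],(v-im["cy"])/im["fy"],1]
    return -Rm.T@np.ravel(im["tvec"]),d
def onz(im,u,v,z):
    o,d=ray(im,u,v); return o+d*(z-o[2])/d[2]
if __name__=="__main__":
  for n,(u,v),(a,b,c,d) in(("top",(275,183.3),(225,155,300,225)),("scene",(366.8,216.9),(335,175,420,245))):
    im=dict(np.load(f"pics/{n}0.npz")); s=onz(im,u,v,.022); print(n,"spot",s)
    hsv=cv2.cvtColor(im["color"],cv2.COLOR_RGB2HSV).astype(int); C=im["color"].astype(int)
    sub=hsv[b:d,a:c]; P=cloud(im)[b:d,a:c]
    # brass ferrule
    m=np.uint8((sub[...,1]>110)&(sub[...,0]<25)&(P[...,2]>.03)); vv,uu=np.nonzero(m)
    fp=np.median(P[m>0],axis=0); print(" ferrule",m.sum(),onz(im,a+uu.mean(),b+vv.mean(),.044),fp)
    # rim: all pixels above bench, silhouette hull -> z=.010 plane circle
    m=np.uint8(P[...,2]>.008); cs=max(cv2.findContours(m,0,1)[0],key=cv2.contourArea)[:,0]
    q=np.array([onz(im,a+x,b+y,.010)[:2] for x,y in cs],np.float32); print(" rim",cv2.minEnclosingCircle(q),cv2.fitEllipse(q))
E
python3 m2.py
```

```text
top spot [0.57549835 0.19183831 0.022     ]
 ferrule 0 [nan nan nan] [nan nan nan]
 rim ((0.5543240308761597, 0.23269690573215485), 0.07239478081464767) ((0.5543817281723022, 0.2330983281135559), (0.1401396244764328, 0.14170794188976288), 148.2338104248047)
scene spot [0.57595766 0.19424428 0.022     ]
 ferrule 34 [0.55422781 0.23149623 0.044     ] [0.55751481 0.22895182 0.04774778]
 rim ((0.5522059798240662, 0.23208941519260406), 0.07392483949661255) ((0.5513366460800171, 0.23231729865074158), (0.14135576784610748, 0.14245672523975372), 78.75023651123047)
  return _methods._mean(a, axis=axis, dtype=dtype,
  ret = um.true_divide(
m2.py:14: RuntimeWarning: Mean of empty slice.
  fp=np.median(P[m>0],axis=0); print(" ferrule",m.sum(),onz(im,a+uu.mean(),b+vv.mean(),.044),fp)
  ret = ret.dtype.type(ret / rcount)
```

```bash
cat >> h.py <<'E'
def st():
    o=arm.observe(); M=R.from_rotvec(o["ee_rot"]).as_matrix(); return o,M,np.degrees(np.arctan2(M[1,0],M[0,0]))
def to(x,y,z,yaw=None):
    o,M,a=st(); d=M.T@(np.array([x,y,z])-o["position"])
    s=0 if yaw is None else -np.radians((yaw-a+180)%360-180)
    print("t=%.2f pos"%o["clock"],o["position"].round(4),"yaw %.1f"%a,"w %.1f"%(o["width"]*91.8),"F",o["force"].round(1),"j",o["joints"].round(2)); print(" move",d.round(4),"spin %.3f"%s)
E
python3 -c "
from h import *
to(.55,-.2722,.22,33.2)"
```

```text
t=0.10 pos [ 0.2022 -0.5909  0.237 ] yaw 18.9 w 91.8 F [ 0.4 -0.7  0.5] j [ 1.14  0.44  0.03  1.57 -0.01  1.13 -0.08]
 move [ 0.4323 -0.1889  0.0172] spin -0.250
```

>>> jog_arm(
  moves=[
    [0.4323,-0.1889,0.01,-0.25],
    [0.4323,-0.1889,0.01,-0.25],
    [0.4323,-0.1889,0.01,-0.25],
    [0.4323,-0.1889,0.01,-0.25],
    [0.4323,-0.1889,0.01,-0.25],
    [0.4323,-0.1889,0.01,-0.25],
    [0.4323,-0.1889,0.01,-0.25],
    [0.4323,-0.1889,0.01,-0.25],
    [0.4323,-0.1889,0.01,-0.25],
    [0.4323,-0.1889,0.01,-0.25],
    [0.4323,-0.1889,0.01,-0.25],
    [0.4323,-0.1889,0.01,-0.25],
  ],
  hand=0.06,
  newtons=30,
)

```text
clock: 1.6
position: [0.5495, -0.2737, 0.2278]
ee_rot: [3.011, 0.895, -0.0]
force: [1.0, -0.9, 0.1]
width: 0.65
gripper_force: 0.0
```

```bash
python3 -c "
from h import *
to(.55,-.2722,.135,33.2)"
```

```text
t=1.60 pos [ 0.5495 -0.2737  0.2278] yaw 33.1 w 59.7 F [ 1.  -0.9  0.1] j [ 0.49  0.43 -0.17  1.6   0.08  1.11 -0.69]
 move [ 0.0013 -0.001   0.0928] spin -0.002
```

>>> jog_arm(
  moves=[
    [0.001,-0.001,0.05,0],
    [0.001,-0.001,0.093,0],
    [0.001,-0.001,0.093,0],
    [0.001,-0.001,0.093,0],
  ],
)

```text
clock: 2.1
position: [0.5513, -0.2719, 0.1364]
ee_rot: [3.01, 0.897, 0.002]
force: [-0.7, -0.3, 0.8]
width: 0.655
gripper_force: 0.0
```

>>> jog_arm(
  moves=[
    [0,0,0,0],
    [0,0,0,0],
    [0,0,0,0],
    [0,0,0,0],
    [0,0,0,0],
  ],
  hand=0.0,
)

```text
clock: 2.72
position: [0.5507, -0.2716, 0.1349]
ee_rot: [3.01, 0.898, 0.001]
force: [-0.2, -0.5, 0.0]
width: 0.259
gripper_force: 30.0
```

```bash
python3 -c "
from h import *
to(.55,-.2722,.135,33.2); print(arm.observe()['gripper_force'])"
```

```text
t=2.73 pos [ 0.5507 -0.2716  0.1349] yaw 33.2 w 23.7 F [-0.2 -0.5  0. ] j [ 0.48  0.52 -0.16  1.71  0.1   0.92 -0.71]
 move [-0.001   0.0001 -0.0001] spin 0.000
29.967388808727264
```

>>> jog_arm(
  moves=[
    [0,0,-0.05,0],
    [0,0,-0.09,0],
    [0,0,-0.09,0],
    [0,0,-0.09,0],
  ],
)

```text
clock: 3.22
position: [0.5499, -0.271, 0.2239]
ee_rot: [-3.01, -0.898, 0.002]
force: [0.4, 0.9, -2.0]
width: 0.26
gripper_force: 30.0
```

```bash
python3 -c "
from h import *
to(.5213,-.003,.215,33.2)"
```

```text
t=3.23 pos [ 0.5499 -0.271   0.2239] yaw 33.2 w 23.9 F [ 0.4  0.9 -2. ] j [ 0.49  0.44 -0.17  1.61  0.08  1.1  -0.69]
 move [ 0.1229 -0.2399  0.0091] spin 0.000
```

>>> jog_arm(
  moves=[
    [0.123,-0.24,0.009,0],
    [0.123,-0.24,0.009,0],
    [0.123,-0.24,0.009,0],
    [0.123,-0.24,0.009,0],
    [0.123,-0.24,0.009,0],
    [0.123,-0.24,0.03,0],
    [0.123,-0.24,0.06,0],
    [0.123,-0.24,0.075,0],
    [0.123,-0.24,0.075,0],
    [0.123,-0.24,0.075,0],
  ],
)

```text
clock: 4.47
position: [0.5224, -0.0031, 0.1503]
ee_rot: [3.011, 0.898, 0.001]
force: [0.1, 0.2, -0.9]
width: 0.26
gripper_force: 30.0
```

```bash
python3 -c "
from h import *
snap('scene','pics/scene1.png'); im=snap('top','pics/top1.png')
to(.5213,-.003,.122,33.2)
a=cv2.imread('pics/scene1.png')[140:250,240:370];b=cv2.imread('pics/top1.png')[150:260,280:410]
cv2.imwrite('pics/c1.png',cv2.resize(np.hstack([a,b]),None,fx=3,fy=3,interpolation=cv2.INTER_CUBIC))
"
```

```text
t=4.58 pos [ 0.5226 -0.0031  0.1506] yaw 33.2 w 24.1 F [ 1.   0.3 -0.8] j [ 0.11  0.38 -0.26  1.91  0.13  0.86 -1.21]
 move [-0.0011 -0.0008  0.0286] spin 0.000
```

View pics/c1.png

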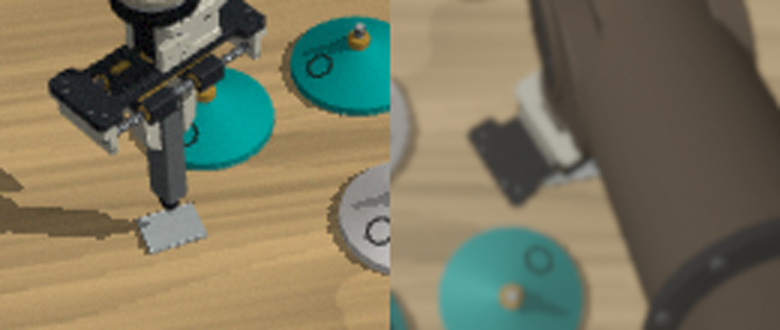

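The gauge hangs upright just above the plate, with its nose at (170,205) in the crop. Pressing now.

>>> jog_arm(
  moves=[
    [-0.001,-0.001,0.012,0],
    [-0.001,-0.001,0.021,0],
    [-0.001,-0.001,0.025,0],
    [-0.001,-0.001,0.027,0],
    [-0.001,-0.001,0.0285,0],
    [-0.001,-0.001,0.0285,0],
    [-0.001,-0.001,0.0285,0],
  ],
)

```text
clock: 5.45
position: [0.5206, -0.0028, 0.1214]
ee_rot: [3.01, 0.898, 0.0]
force: [-2.5, -0.5, 2.1]
width: 0.258
gripper_force: 30.0
```

```bash
python3 -c "
from h import *
to(.5213,-.003,.122,33.2)"
```

```text
t=5.45 pos [ 0.5206 -0.0028  0.1214] yaw 33.2 w 23.6 F [-2.5 -0.5  2.1] j [ 0.1   0.42 -0.26  1.95  0.14  0.8  -1.23]
 move [ 0.0005  0.0006 -0.0006] spin 0.000
```

>>> jog_arm(
  moves=[
    [0,0,0,0],
    [0,0,0,0],
    [0,0,0,0],
    [0,0,0,0],
    [0,0,0,0],
    [0,0,0,0],
    [0,0,0,0],
    [0,0,0,0],
    [0,0,0,0],
    [0,0,0,0],
  ],
)

```text
clock: 6.7
position: [0.5206, -0.0028, 0.1212]
ee_rot: [3.01, 0.898, -0.0]
force: [-1.9, -0.8, 2.6]
width: 0.26
gripper_force: 30.0
```

>>> jog_arm(
  moves=[
    [0,0,-0.03,0],
    [0,0,-0.08,0],
    [0,0,-0.095,0],
    [0,0,-0.095,0],
  ],
)

```text
clock: 7.2
position: [0.5213, -0.0028, 0.2168]
ee_rot: [3.01, 0.897, 0.004]
force: [-0.6, -0.3, -1.8]
width: 0.256
gripper_force: 30.0
```

```bash
python3 -c "
from h import *
to(.504,-.302,.215,33.2)"
```

```text
t=7.20 pos [ 0.5213 -0.0028  0.2168] yaw 33.2 w 23.5 F [-0.6 -0.3 -1.8] j [ 0.12  0.31 -0.27  1.84  0.1   1.01 -1.19]
 move [-0.1783  0.2409  0.0018] spin 0.000
```

>>> jog_arm(
  moves=[
    [-0.178,0.241,0.002,0],
    [-0.178,0.241,0.002,0],
    [-0.178,0.241,0.002,0],
    [-0.178,0.241,0.002,0],
    [-0.178,0.241,0.002,0],
    [-0.178,0.241,0.002,0],
    [-0.178,0.241,0.04,0],
    [-0.178,0.241,0.072,0],
    [-0.178,0.241,0.072,0],
    [-0.178,0.241,0.072,0],
  ],
)

```text
clock: 8.45
position: [0.5041, -0.3014, 0.1446]
ee_rot: [-3.01, -0.899, -0.0]
force: [0.6, 0.3, -1.6]
width: 0.262
gripper_force: 30.0
```

```bash
python3 -c "
from h import *
to(.551,-.2716,.145,33.2)"
```

```text
t=8.45 pos [ 0.5041 -0.3014  0.1446] yaw 33.3 w 24.0 F [ 0.6  0.3 -1.6] j [ 0.55  0.47 -0.14  1.77  0.08  0.91 -0.62]
 move [ 0.0556  0.0008 -0.0004] spin 0.001
```

>>> jog_arm(
  moves=[
    [0.012,0,0,0],
    [0.018,0,0,0],
    [0.022,0,0,0],
    [0.026,0,0,0],
    [0.03,0,0,0],
    [0.034,0,0,0],
    [0.034,0,0,0],
  ],
  newtons=12,
)

```text
clock: 9.32
position: [0.5327, -0.283, 0.1442]
ee_rot: [3.01, 0.899, 0.001]
force: [0.3, -0.7, -1.8]
width: 0.266
gripper_force: 12.0
```

```bash
cat > g.py <<'E'
from h import *
import sys
def tilt(n,f):
    im=snap(n,f); P=cloud(im); o,M,a=st(); g=o["position"]-.008*M[:,2]
    hsv=cv2.cvtColor(im["color"],cv2.COLOR_RGB2HSV).astype(int)
    L=(P-g)@M   # tool coords, z down
    m=(L[...,2]>.022)&(L[...,2]<.098)&(abs(L[...,1])<.02)&(abs(L[...,0]+L[...,2]*.2)<.05)&(hsv[...,1]<60)
    q=L[m]; print(n,len(q))
    # points on the face nearest the camera: per z-bin x range
    for z0 in np.arange(.025,.1,.012):
        s=q[(abs(q[:,2]-z0)<.006)]
        if len(s)>3: print("  z %.3f n %d x %s y %s"%(z0,len(s),np.percentile(s[:,0],[3,50,97]).round(4),np.percentile(s[:,1],[3,50,97]).round(4)))
    return im
if __name__=="__main__":
    k=sys.argv[1]; tilt("scene",f"pics/s{k}.png"); o=arm.observe(); print(o["clock"],o["position"],o["force"])
E
python3 g.py 2; python3 -c "
import cv2
cv2.imwrite('pics/c2.png',cv2.resize(cv2.imread('pics/s2.png')[120:270,130:290],None,fx=4,fy=4,interpolation=cv2.INTER_CUBIC))"
```

```text
scene 212
  z 0.025 n 18 x [0.003  0.0051 0.0072] y [-0.0103 -0.0022  0.01  ]
  z 0.037 n 20 x [-0.0035  0.0027  0.0052] y [-0.0082  0.0036  0.0106]
  z 0.049 n 28 x [-0.0184  0.0009  0.0035] y [-0.0104  0.0035  0.0108]
  z 0.061 n 28 x [-0.0243 -0.0016  0.0012] y [-0.0103  0.0058  0.011 ]
  z 0.073 n 25 x [-0.0257 -0.0036  0.0088] y [-0.0113  0.004   0.0133]
  z 0.085 n 81 x [-0.0205  0.0022  0.0294] y [-0.0183  0.0026  0.0196]
  z 0.097 n 12 x [-0.0132  0.0022  0.0275] y [-0.0103  0.0081  0.0196]
9.375 [ 0.53258389 -0.28290595  0.14418531] [ 0.38635874 -0.01411837 -1.40409228]
```

View pics/c2.png

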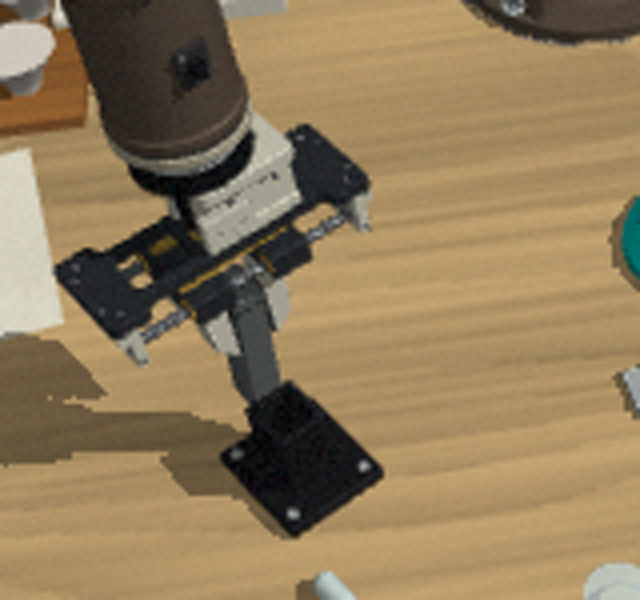

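The crop shows the gauge pivoting in the jaws against the column edge. The tilt is about 10.5°, as the geometry predicts, so I'll go on to 25°.

>>> jog_arm(
  moves=[
    [0.004,0,0,0],
    [0.008,0,0,0],
    [0.012,0,0,0],
    [0.016,0,0,0],
    [0.02,0,0,0],
    [0.023,0,0,0],
    [0.023,0,0,0],
  ],
)

```text
clock: 10.25
position: [0.5518, -0.2703, 0.1443]
ee_rot: [-3.01, -0.899, -0.001]
force: [-0.6, 0.1, -1.7]
width: 0.264
gripper_force: 12.0
```

```bash
python3 g.py 3
```

```text
scene 213
  z 0.025 n 9 x [-0.0056 -0.004  -0.0031] y [-0.0106 -0.0042  0.0045]
  z 0.037 n 10 x [-0.0121 -0.0089 -0.0046] y [-0.0101 -0.0016  0.0084]
  z 0.049 n 16 x [-0.0266 -0.0148 -0.0115] y [-0.0089  0.0063  0.0116]
  z 0.061 n 21 x [-0.042  -0.0206 -0.0156] y [-0.0101  0.0058  0.0107]
  z 0.073 n 20 x [-0.0474 -0.0252 -0.009 ] y [-0.0113  0.0097  0.0112]
  z 0.085 n 111 x [-0.0329 -0.0026  0.0187] y [-0.0182  0.0004  0.0183]
  z 0.097 n 26 x [-0.0219  0.0165  0.0193] y [-0.0123  0.0023  0.019 ]
10.3 [ 0.55183772 -0.27032749  0.14435084] [-0.9712389  -0.31242224 -1.57891735]
```

>>> jog_arm(
  moves=[
    [0,0,-0.03,0],
    [0,0,-0.075,0],
    [0,0,-0.075,0],
    [0,0,-0.075,0],
  ],
  newtons=35,
)

```text
clock: 10.8
position: [0.5515, -0.2704, 0.219]
ee_rot: [-3.01, -0.898, -0.001]
force: [-1.0, 0.6, -1.9]
width: 0.257
gripper_force: 35.0
```

```bash
python3 -c "
from h import *
to(.6096,.1325,.215,-60.7)"; python3 g.py 4
```

```text
t=10.80 pos [ 0.5515 -0.2704  0.219 ] yaw 33.2 w 23.6 F [-1.   0.6 -1.9] j [ 0.47  0.44 -0.15  1.62  0.07  1.09 -0.69]
 move [ 0.2694 -0.3051  0.0041] spin 1.639
scene 115
  z 0.025 n 8 x [-0.0057 -0.0043 -0.002 ] y [-0.0098 -0.0037  0.004 ]
  z 0.037 n 13 x [-0.0145 -0.009  -0.006 ] y [-0.0095  0.0018  0.0101]
  z 0.049 n 24 x [-0.0279 -0.0139 -0.01  ] y [-0.011   0.0038  0.0115]
  z 0.061 n 27 x [-0.0414 -0.0207 -0.0164] y [-0.0114  0.0077  0.0113]
  z 0.073 n 22 x [-0.0483 -0.0252 -0.0215] y [-0.0075  0.0087  0.011 ]
  z 0.085 n 21 x [-0.0485 -0.0293 -0.0257] y [-0.0078  0.0079  0.0112]
10.85 [ 0.55102284 -0.2702815   0.21829528] [-0.78268529  0.57173212 -1.49071395]
```

>>> jog_arm(
  moves=[
    [0.269,-0.305,0.004,1.639],
    [0.269,-0.305,0.004,1.639],
    [0.269,-0.305,0.004,1.639],
    [0.269,-0.305,0.004,1.639],
    [0.269,-0.305,0.004,1.639],
    [0.269,-0.305,0.004,1.639],
    [0.269,-0.305,0.004,1.639],
    [0.269,-0.305,0.004,1.639],
    [0.269,-0.305,0.004,1.639],
    [0.269,-0.305,0.004,1.639],
    [0.269,-0.305,0.004,1.639],
    [0.269,-0.305,0.004,1.639],
  ],
)

```text
clock: 12.35
position: [0.6089, 0.132, 0.2144]
ee_rot: [2.711, -1.585, -0.001]
force: [-0.3, -0.9, -1.5]
width: 0.263
gripper_force: 35.0
```

```bash
cat > g2.py <<'E'
from h import *
import sys
k=sys.argv[1]
ims=[]
for n in("scene","top"):
    im=snap(n,f"pics/{n}{k}.png"); P=cloud(im); o,M,a=st(); g=o["position"]-.008*M[:,2]; L=(P-g)@M
    hsv=cv2.cvtColor(im["color"],cv2.COLOR_RGB2HSV).astype(int)
    t=np.tan(np.radians(25)); m=(L[...,2]>.022)&(L[...,2]<.09)&(abs(L[...,1])<.02)&(abs(L[...,0]+L[...,2]*t)<.028)&(hsv[...,1]<60)
    q=L[m]; print(n,len(q),o["clock"])
    rng=np.random.default_rng(0); rest=q
    for it in range(2):
        if len(rest)<15: break
        best=None
        for _ in range(400):
            p=rest[rng.choice(len(rest),3,replace=False)]; nn=np.cross(p[1]-p[0],p[2]-p[0]); l=np.linalg.norm(nn)
            if l<1e-5: continue
            i=abs((rest-p[0])@(nn/l))<.0012
            if best is None or i.sum()>best.sum(): best=i
        s=rest[best]; c=s.mean(0); nn=np.linalg.svd(s-c)[2][2]; nn*=np.sign(nn[np.argmax(abs(nn))])
        print("  plane n",best.sum(),"normal",nn.round(3),"tilt xz %.1f"%np.degrees(np.arctan2(nn[2],nn[0])),"offset from grip",(c@nn).round(4)); rest=rest[~best]
    u,v=[int(x) for x in np.argwhere(m).mean(0)][::-1]; A=im["color"][max(v-70,0):v+90,max(u-90,0):u+90]; ims.append(cv2.resize(A,(380,340),interpolation=cv2.INTER_CUBIC))
cv2.imwrite(f"pics/c{k}.png",np.hstack(ims)[...,::-1])
E
python3 g2.py 5;python3 -c "
from h import *
to(.6096,.1325,.1626,-60.7)"
```

```text
scene 116 12.4
  plane n 66 normal [-0.068  0.997 -0.037] tilt xz -151.5 offset from grip -0.0101
  plane n 23 normal [-0.039  0.997  0.063] tilt xz 121.8 offset from grip -0.0056
top 0 12.45
t=12.45 pos [0.6091 0.1316 0.2148] yaw -60.7 w 23.8 F [-0.4  0.7 -1.9] j [-0.58  0.47  0.42  1.63 -0.21  1.09 -2.73]
 move [-0.0006 -0.0009  0.0522] spin 0.001g2.py:21: RuntimeWarning: Mean of empty slice.
  u,v=[int(x) for x in np.argwhere(m).mean(0)][::-1]; A=im["color"][max(v-70,0):v+90,max(u-90,0):u+90]; ims.append(cv2.resize(A,(380,340),interpolation=cv2.INTER_CUBIC))
  ret = um.true_divide(
Traceback (most recent call last):
  File "g2.py", line 21, in <module>
    u,v=[int(x) for x in np.argwhere(m).mean(0)][::-1]; A=im["color"][max(v-70,0):v+90,max(u-90,0):u+90]; ims.append(cv2.resize(A,(380,340),interpolation=cv2.INTER_CUBIC))
         ~~~^^^
ValueError: cannot convert float NaN to integer
```

Joint 7 is at -2.73, right at its limit, so I'll back off about 6° of spin. That costs only about 2.5° of squareness. I'm also measuring the tilt from the side-face edges.

>>> jog_arm(
  moves=[
    [0,0,0,-0.1],
    [0,0,0,-0.1],
    [0,0,0,-0.1],
  ],
)

```text
clock: 12.82
position: [0.6094, 0.1315, 0.2152]
ee_rot: [-2.785, 1.453, 0.0]
force: [0.4, -1.1, -1.6]
width: 0.257
gripper_force: 35.0
```

```bash
cat > g3.py <<'E'
from m2 import *
import sys
k=sys.argv[1]
im=snap("scene",f"pics/s{k}.png"); P=cloud(im); o,M,a=st(); g=o["position"]-.008*M[:,2]; L=(P-g)@M
m=(L[...,2]>-.03)&(L[...,2]<.122)&(abs(L[...,1])<.02)&(L[...,0]>-.09)&(L[...,0]<.03)&(P[...,2]>.045)
m&=(cv2.cvtColor(im["color"],cv2.COLOR_RGB2HSV)[...,1]<60)
Y=-.012 if np.median(L[m][:,1])<0 else .012
pts=[]
for v,u in np.argwhere(m):
    oo,d=ray(im,u,v); oo=(oo-g)@M; d=d@M; pts.append((oo+d*(Y-oo[1])/d[1]))
pts=np.array(pts); e=[]
for v in np.unique(np.argwhere(m)[:,0]):
    s=pts[np.argwhere(m)[:,0]==v]; e.append([*s[s[:,0].argmin()][[0,2]],*s[s[:,0].argmax()][[0,2]]])
e=np.array(e); e=e[(e[:,1]>.022)&(e[:,1]<.095)]
print("Y",Y,"n",m.sum())
for i in(0,2):
    p=np.polyfit(e[:,i+1],e[:,i],1); r=e[:,i]-np.polyval(p,e[:,i+1]); w=abs(r)<.003; p=np.polyfit(e[w,i+1],e[w,i],1); print("edge tilt %.1f x0 %.4f n %d"%(np.degrees(np.arctan(-p[0])),p[1],w.sum()))
vv,uu=np.argwhere(m).mean(0).astype(int)
A=im["color"][vv-70:vv+80,uu-80:uu+80]; cv2.imwrite(f"pics/c{k}.png",cv2.resize(A,None,fx=4,fy=4,interpolation=cv2.INTER_CUBIC)[...,::-1])
E
python3 g3.py 6;python3 -c "
from h import *
to(.6096,.1325,.1626,-55)"
```

```text
Y -0.012 n 242
edge tilt 8.6 x0 -0.0320 n 9
edge tilt 24.4 x0 0.0169 n 14
t=12.88 pos [0.6094 0.1316 0.2152] yaw -55.1 w 23.6 F [ 0.   1.2 -1.4] j [-0.57  0.46  0.4   1.63 -0.2   1.09 -2.65]
 move [-0.0006 -0.0007  0.0526] spin -0.001
```

View pics/c6.png

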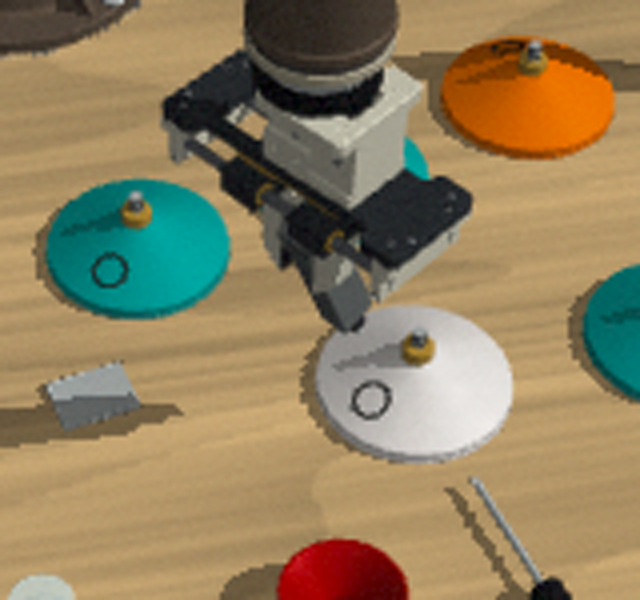

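The silhouette edge gives a tilt of 24.4° with the axis through the grip point, which is what I want. The tip hovers short of the ring, at crop (350,325) against (371,400). Now to the hover point along the approach axis.

```bash
python3 -c "
from h import *
to(.6106,.1432,.1445,-55)"
```

```text
t=12.88 pos [0.6094 0.1316 0.2152] yaw -55.1 w 23.6 F [ 0.   1.2 -1.4] j [-0.57  0.46  0.4   1.63 -0.2   1.09 -2.65]
 move [-0.0088 -0.0077  0.0707] spin -0.001
```

>>> jog_arm(
  moves=[
    [-0.003,-0.003,0.025,0],
    [-0.006,-0.006,0.05,0],
    [-0.009,-0.008,0.065,0],
    [-0.009,-0.008,0.07,0],
    [-0.009,-0.008,0.07,0],
    [-0.009,-0.008,0.07,0],
  ],
)

```text
clock: 13.62
position: [0.6113, 0.1436, 0.1461]
ee_rot: [-2.786, 1.45, -0.002]
force: [0.3, 0.5, -0.9]
width: 0.26
gripper_force: 35.0
```

```bash
python3 -c "
from h import *
to(.6058,.1501,.1264,-55)
im=snap('scene','pics/s7.png'); cv2.imwrite('pics/c7.png',cv2.resize(im['color'][165:255,320:420],None,fx=6,fy=6,interpolation=cv2.INTER_CUBIC)[...,::-1])
Rm=R.from_rotvec(im['rvec']).as_matrix()
o,M,a=st(); g=o['position']-.008*M[:,2]; c=np.cos(np.radians(24.7)); s=np.sin(np.radians(24.7)); ax=c*M[:,2]-s*M[:,0]
for l in(.101,.117,.128,.144):
    p=g+l*ax; q=Rm@p+im['tvec']; uv=q[:2]/q[2]*im['fx']+[im['cx'],im['cy']]; print(l,p.round(4),((uv-[320,165])*6).round())
"
```

```text
t=13.62 pos [0.6113 0.1436 0.1461] yaw -55.0 w 23.9 F [ 0.3  0.5 -0.9] j [-0.57  0.54  0.37  1.7  -0.23  0.95 -2.64]
 move [-0.0085  0.0008  0.0197] spin 0.000
0.101 [0.5872 0.1782 0.0623] [259. 280.]
0.117 [0.5834 0.1837 0.0478] [266. 292.]
0.128 [0.5807 0.1875 0.0378] [271. 300.]
0.144 [0.5769 0.193  0.0233] [279. 312.]
```

View pics/c7.png

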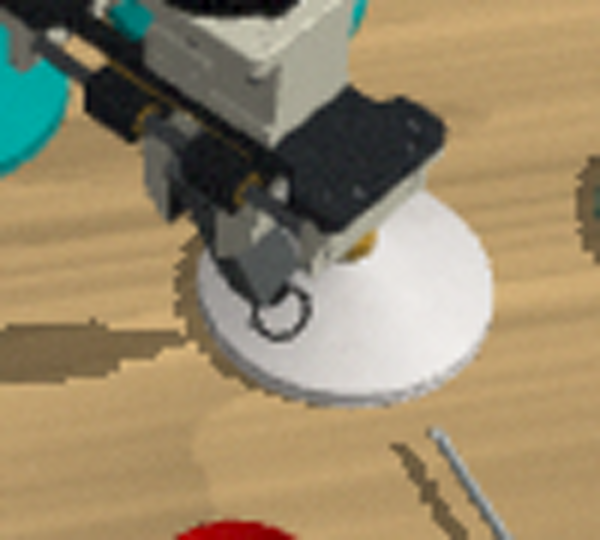

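The axis projects to crop (279,312), which matches the ring centre at (281,312). Pressing slowly along the axis.

>>> jog_arm(
  moves=[
    [-0.004,0.0005,0.008,0],
    [-0.006,0.0008,0.013,0],
    [-0.007,0.0008,0.016,0],
    [-0.008,0.0008,0.0175,0],
    [-0.0082,0.0008,0.019,0],
    [-0.0085,0.0008,0.0197,0],
    [-0.0085,0.0008,0.0197,0],
    [-0.0085,0.0008,0.0197,0],
    [-0.0085,0.0008,0.0197,0],
  ],
)

```text
clock: 14.8
position: [0.6053, 0.1502, 0.1256]
ee_rot: [-2.787, 1.45, -0.0]
force: [-0.9, -0.4, 3.3]
width: 0.26
gripper_force: 35.0
```

```bash
cat > e.py <<'E'
from h import *
f=[]
for i in range(6): 
    im=arm.get_image('scene'); o=arm.observe(); f.append(o["force"])
print("F",np.mean(f,0)); to(.6058,.1501,.1264,-55)
cv2.imwrite('pics/c8.png',cv2.resize(im['color'][165:255,320:420],None,fx=6,fy=6,interpolation=cv2.INTER_CUBIC)[...,::-1])
np.savez('pics/s8.npz',**im); cv2.imwrite('pics/s8.png',im['color'][...,::-1])
E
python3 e.py; python3 g3.py 9
```

```text
F [-0.04481982 -0.81777567  3.6630506 ]
t=15.10 pos [0.6053 0.1502 0.1256] yaw -55.0 w 23.5 F [ 0.1 -0.6  3.5] j [-0.57  0.56  0.36  1.73 -0.24  0.91 -2.64]
 move [ 0.0004 -0.0003 -0.0008] spin 0.001
Y -0.012 n 180
edge tilt 5.9 x0 -0.0363 n 7
edge tilt 25.1 x0 0.0170 n 13
```

View pics/c8.png

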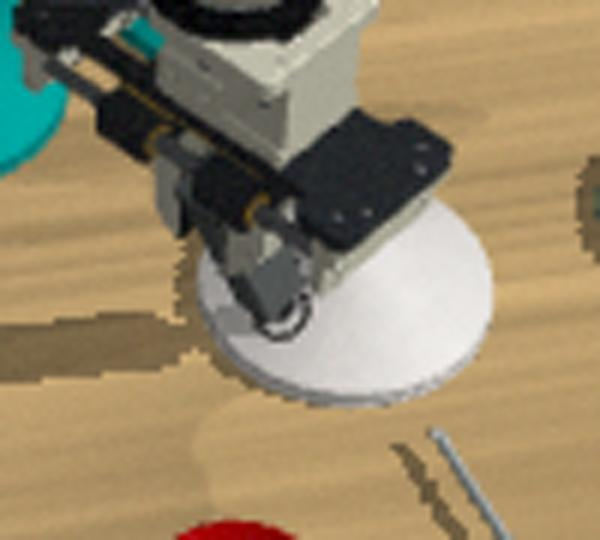

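>>> jog_arm(
  moves=[
    [0.0005,0,-0.001,0],
    [0.0009,0,-0.0018,0],
    [0.0009,0,-0.0018,0],
    [0.0009,0,-0.0018,0],
  ],
)

```text
clock: 15.65
position: [0.6057, 0.1496, 0.1273]
ee_rot: [-2.787, 1.45, 0.0]
force: [0.3, 0.4, 2.7]
width: 0.261
gripper_force: 35.0
```

```bash
python3 e.py
```

```text
F [-0.05433429 -0.18805965  2.86753386]
t=15.95 pos [0.6057 0.1496 0.1273] yaw -55.0 w 23.9 F [0.8 0.6 3.6] j [-0.57  0.55  0.37  1.72 -0.24  0.91 -2.64]
 move [-0.0004 -0.0004  0.0009] spin 0.001
```

Force and position disagree slightly on how deep the probe is, so I'll back off in steps to find where contact starts.

>>> jog_arm(
  moves=[
    [0.0009,0,-0.0018,0],
    [0.0009,0,-0.0018,0],
    [0.0009,0,-0.0018,0],
  ],
)

```text
clock: 16.32
position: [0.6062, 0.1487, 0.1291]
ee_rot: [2.787, -1.45, 0.0]
force: [0.6, -0.5, 1.1]
width: 0.257
gripper_force: 35.0
```

```bash
python3 e.py
```

```text
F [ 0.46184926 -0.42853599  1.58583547]
t=16.62 pos [0.6062 0.1488 0.1291] yaw -55.0 w 23.8 F [ 0.4 -0.6  2.1] j [-0.57  0.55  0.37  1.72 -0.24  0.91 -2.64]
 move [-0.0013 -0.0004  0.0027] spin 0.001
```

>>> jog_arm(
  moves=[
    [0.0009,0,-0.0018,0],
    [0.0009,0,-0.0018,0],
    [0.0009,0,-0.0018,0],
  ],
)

```text
clock: 17.0
position: [0.6067, 0.148, 0.1309]
ee_rot: [2.787, -1.45, -0.0]
force: [-0.1, -0.2, 0.0]
width: 0.261
gripper_force: 35.0
```

```bash
python3 e.py
```

```text
F [ 0.79160564 -0.15860555 -0.08888126]
t=17.30 pos [0.6067 0.1481 0.1309] yaw -55.0 w 24.0 F [ 0.3 -0.5 -0.6] j [-0.57  0.55  0.37  1.72 -0.24  0.92 -2.64]
 move [-0.0022 -0.0004  0.0045] spin 0.001
```

>>> jog_arm(
  moves=[
    [0.0009,0,-0.0018,0],
    [0.0009,0,-0.0018,0],
    [0.0009,0,-0.0018,0],
  ],
)

```text
clock: 17.68
position: [0.607, 0.1473, 0.1325]
ee_rot: [2.787, -1.45, -0.001]
force: [-0.2, 0.6, -1.3]
width: 0.259
gripper_force: 35.0
```

```bash
python3 e.py
```

```text
F [ 0.43683512  0.14200288 -1.46841463]
t=17.98 pos [0.6072 0.1473 0.1327] yaw -55.0 w 24.0 F [-0.4 -1.  -1.9] j [-0.57  0.55  0.37  1.72 -0.24  0.92 -2.64]
 move [-0.0031 -0.0004  0.0063] spin 0.001
```

Contact starts about 7 mm back from the deepest press, so the half-way press is 5 mm in from here.

>>> jog_arm(
  moves=[
    [-0.0009,0,0.0018,0],
    [-0.0016,0,0.0032,0],
    [-0.0022,0,0.0045,0],
    [-0.0022,0,0.0045,0],
    [-0.0022,0,0.0045,0],
  ],
)

```text
clock: 18.6
position: [0.6062, 0.1489, 0.1284]
ee_rot: [-2.787, 1.45, -0.001]
force: [1.0, -1.0, 1.4]
width: 0.26
gripper_force: 35.0
```

```bash
python3 e.py; python3 - <<'E'
from h import *
im=dict(np.load('pics/s8.npz')); im0=dict(np.load('pics/scene0.npz'))
print("canopy px shift check", np.abs(im['color'][225:233,350:400].astype(int)-im0['color'][225:233,350:400]).mean())
def crop(i): return cv2.resize(i['color'][200:235,345:395],None,fx=8,fy=8,interpolation=cv2.INTER_CUBIC)[...,::-1].copy()
a,b=crop(im0),crop(im)
o,M,_=st(); g=o['position']-.008*M[:,2]; c,s=np.cos(np.radians(24.8)),np.sin(np.radians(24.8)); ax=c*M[:,2]-s*M[:,0]
e1=M[:,1]; e2=np.cross(ax,e1); Rm=R.from_rotvec(im['rvec']).as_matrix()
def pr(p): q=Rm@p+im['tvec']; return tuple(int(round(x)) for x in ((q[:2]/q[2]*im['fx']+[im['cx'],im['cy']]+.5-[345,200])*8))
for l,r,col in((.124,.005,(0,0,255)),(.124,.013,(0,200,0)),(.117,.0085,(255,0,0)),(.101,.011,(255,0,255))):
    for I in(a,b):
        cv2.polylines(I,[np.array([pr(g+l*ax+r*(np.cos(t)*e1+np.sin(t)*e2)) for t in np.linspace(0,6.28,24)])],True,col,1)
cv2.imwrite('pics/c9.png',np.hstack([a,b]))
E
```

```text
F [ 0.94750477 -1.66410077  0.97383537]
t=18.90 pos [0.6062 0.149  0.1283] yaw -55.0 w 23.8 F [ 1.2 -1.7  0.7] j [-0.57  0.55  0.37  1.72 -0.24  0.91 -2.64]
 move [-0.0011 -0.0003  0.0019] spin 0.000
canopy px shift check 12.175
```

View pics/c9.png

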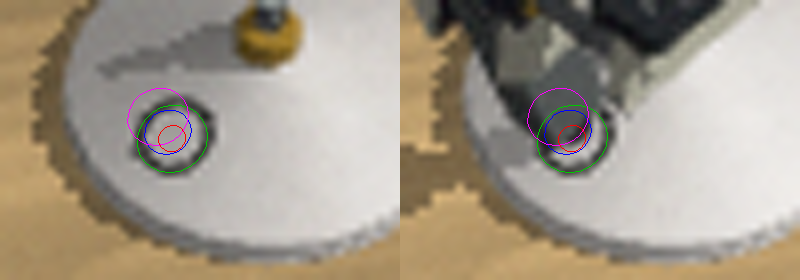

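The overlay puts the probe end at about the ring centre, (575,135) against (575,133). The force along the gauge is about 3.1 N, which is half travel, and the canopy's outline hasn't shifted. Handing in.

```bash
python3 -c "
from h import *
print(arm.sign_off())"
```

```text
the job is handed in; nothing more can be done
None
```

The job is handed in, with no verdict returned: I pressed the probe on the zero plate for over a second, then left it held in the canopy's ring, square to within about 3° by camera and pushed in about 4 mm at roughly 3 N.

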